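# Square up the plates in the drying rack and bolt them in

## Robot

A 6-joint arm with a two-finger parallel gripper is mounted at the origin on the work surface. World frame = base frame: x ahead of the robot, y to its left, z up, the work surface at z = 0. Lengths are in m, angles in degrees, forces in N, time in s.
With the tool pointing down it reaches from about 0.35 to 0.975 m from the base axis. Payload 7.1 kg.
Tool frame: the origin (TCP) lies at the very end of the fingers, on their centre line; the grasp point (between the pads) lies 19 mm behind it; x points along the fingers, y is the direction in which the jaws open and shut, and the axes are right-handed (so a half turn about x gives the same grasp; the last joint's range is limited). The gripper opens to 88 mm and grips with 3 to 60 N. Pads are 20 mm wide; open, the fingers measure 115 mm over their backs; the gripper's body (75 mm by 178 mm) begins 61 mm behind the grasp point.
Start: joints at [-77.922, 24.242, 93.386, -0, 62.372, -1.089], TCP at [0.142, -0.609, 0.196] pointing down, gripper open.
Joint ranges: [-172.04, 172.04], [-51.8, 120.97], [4.93, 147.93], [-75.15, 255.16], [6.16, 154.13], [-145.62, 145.62]. Speed limits (degrees/s): [136.94, 136.94, 172.46, 180, 180, 180].

## Interface

Orientations are given as [roll, pitch, yaw] about the fixed x, y, z axes, in that order (R = Rz(yaw) Ry(pitch) Rx(roll)).
In Python, from plant import r gives the robot as it stands.
- The arm moves only by the tool send_rows, never from a script. Its argument "increments" is a list of rows, each an object with "linear": the shift along the tool's x, y, z in units of 30 mm (1.0 is 30 mm), a list of three; "dr": the turn, a rotation vector about the tool's x, y, z in units of 5 degrees (1.0 is 5 degrees), a list of three; "hand": the opening in per cent of the stroke, from 0 (shut) to 100 (fully open). A call has 1 to 10 rows; each row is the pose to reach, as a shift and turn from the pose measured when the call began, along the tool's axes at that moment; what a row does not reach only later rows make up. A row lasts 1/12 s, in which the tool goes at most 41.7 mm and 7.16 degrees, less where a joint would pass 70% of its speed; a pose out of reach is approached as far as the arm can. A call with a gripper value outside its range is refused whole. The fingers move at their own pace and stop on an object; the grip force is fixed at half the most. Time passes only in rows, so rows that repeat a pose let the fingers close. It gives the time, the measured TCP pose, the force and the opening at its end, in the units of the state.
- r.get_state(): the state, without advancing time (a new reading comes with each control period).
- r.get_image(name): name is "scene" or "side" or "wrist"; returns the picture (400x640x3 uint8, red, green, blue); there is no depth.
- r.get_calibration(name): a dict with "K" (3x3 intrinsics, pixels), "eye" and "rotation" of the camera in the world; the wrist camera has in their place "mount" (4x4, takes a point from camera to tool coordinates, whose origin is the TCP and whose axes are the tool frame's). Camera axes: x right, y down, z forward; pixel columns grow to the right and rows downward; lengths in m; the calibration is good to about 2 mm. A picture is of the moment at which its call begins: read the wrist's pose just before it. get_calibration takes no time and is no camera call.
- r.sign_off(): hands the job in, once; it reports no verdict.
Trained networks look in the newest picture that a camera, given by its name, has taken for a name from the list of things; names that differ only in an ending like _2 or _b are one class to them, and where a whole thing is asked for, a point or a joint stands for the part that bears it (a point fixed in the world has none). Each returns a list of dicts, best first, with "conf" (0 to 1); they miss things now and then, are a little off and sometimes report something else, mostly with a low value. They report only what shows in the picture. A call takes as long as a camera call. They do not tell look-alikes from the thing itself.
- r.masks_of(thing, camera): "pixels" (400x640 bool, what is visible of it) and "centre" ([column, row] in pixels, amid what is visible of it).
The state is a dict: "t": time; "qpos": joint angles; "qvel": joint speeds; "effort": joint torques, N m; "tool_pos": TCP position; "orientation": TCP orientation; "contact_force": force on the tool from outside, world axes, zero at the start; "ft_torque": the same for the moment, N m; "gripper_width": opening from 0.0 (shut) to 1.0 (fully open).
Only numpy, scipy, OpenCV 4.12 (cv2) and the standard library are available. Lean on these libraries where they do the work, as an engineer would, in place of code of your own. Each camera call takes 0.05 s, during which the arm holds its last target. There are 200 camera calls.

## Task

The four white ceramic plates in the rack have slumped. Draw the bolt right out, slide the grey push bar along its channel and under the hood until all four plates stand upright and tight against the backstop, then shut the bolt fully behind the bar. Touch the plates with nothing but the bar, and leave the other things on the bench where they are.

Things in the scene. Friction and masses are not known exactly. Their poses are not given: they have to be found in the camera images.
- rack: Aluminium plate rack fixed to the bench; mm below are in its frame. Origin on the bench, mid-width of its channel; x along the channel to the backstop, y across, z up. Channel floor at z = 8, from x = -260 (open end) to 220; low side walls: tops z = 20, inner faces y = +-42, 6 thick.
- backstop (a point): Foot of the rack's upright backstop plate, mid-width on the face that the plates stand against: rack x = 200, y = 0, z = 8. The backstop is 100 wide and its top is at z = 113.
- hood (a point): Top centre of the white hood that bridges the channel: rack x = 87, y = 0, z = 66. The hood covers x = 55 to 120, y = +-61; its underside is at z = 44.
- bar: Loose grey plastic push bar, 150 long (x) x 78 wide x 30 tall, about 0.4 kg; origin centre of its underside. Lies in the channel along the rack's x, 3 mm play each side, at first behind the bolt; 6 mm to spare under the hood. Slides with 2 to 3 N, some N more with the plates; push its rear (-x) end. Home, tight on the upright plates: origin at rack x = 85, rear end at x = 10, 4 mm past the bolt.
- bolt (a joint): Slide of the steel cross bolt, m. 0 = fully shut: bolt (rack x = -10 to 6, z = 22 to 36, 100 long) reaches into the channel to y = 3 and bars the bar's way; 0.060 = fully out (stop), clear of the channel. Grows along rack -y. 1.5 N friction, stays where left. Its guide is at y = -50 to -64, top z = 41; its foot plate (8 high) runs out to y = -173.
- bolt_knob (a point): Centre of the top of the bolt's black knob, an upright post 18 in diameter and 36 tall (z = 36 to 72) that moves with the bolt: rack x = -2, y = -80 when shut, y = -140 when fully out.
- plate1: White ceramic plate, 10 thick (x) x 80 wide (y) x 95 tall (z), 0.17 kg, loose, origin at the centre of its underside. Nearest the backstop. At first it leans about 15 degrees, top resting towards the backstop and foot out towards the hood; pushing the feet of the row from the front stands all four up. Upright and home its origin is at x = 195 in the rack frame.
- plate2: White ceramic plate, 10 thick (x) x 80 wide (y) x 95 tall (z), 0.17 kg, loose, origin at the centre of its underside. Second from the backstop. At first it leans about 15 degrees, top resting towards the backstop and foot out towards the hood; pushing the feet of the row from the front stands all four up. Upright and home its origin is at x = 185 in the rack frame.
- plate3: White ceramic plate, 10 thick (x) x 80 wide (y) x 95 tall (z), 0.17 kg, loose, origin at the centre of its underside. Third from the backstop. At first it leans about 15 degrees, top resting towards the backstop and foot out towards the hood; pushing the feet of the row from the front stands all four up. Upright and home its origin is at x = 175 in the rack frame.
- plate4: White ceramic plate, 10 thick (x) x 80 wide (y) x 95 tall (z), 0.17 kg, loose, origin at the centre of its underside. Farthest from the backstop, facing the push bar. At first it leans about 15 degrees, top resting towards the backstop and foot out towards the hood; pushing the feet of the row from the front stands all four up. Upright and home its origin is at x = 165 in the rack frame.
- beaker: Bystander, loose: empty glass beaker, 72 dia x 85 tall mm; origin at the centre of its underside.
- dish: Bystander, loose: shallow glass dish, 90 dia x 18 tall mm; origin at the centre of its underside.
- jar: Bystander, loose: amber jar with black cap, 60 dia x 75 tall mm; origin at the centre of its underside.
- reagent: Bystander, loose: white bottle with blue cap, 68 dia x 150 tall mm; origin at the centre of its underside.
- collar: Bystander, loose: white plastic ring, 52 dia x 22 tall mm; origin at the centre of its underside.
- tipbox: Bystander, loose: white box with a blue lid, 120 x 85 x 80 tall mm; origin at the centre of its underside.
Not all that is in view belongs to the job. Leave any green or yellow look-alike of the plate4 alone.

How it is judged (in metres and radians):
On the way, in this order (a step that is already met when the one before it is completed fails the run):
1. the bolt is drawn out (value of joint bolt above 0.048 m), for 0.1 s.
2. the bar is home under the hood and the four plates stand upright against the backstop (angle between each of plate1, plate2, plate3, plate4's own z axis and vertical below 0.05 rad and x of plate1 in the frame of rack above 0.189 m and x of plate2 in the frame of rack above 0.179 m and x of plate3 in the frame of rack above 0.169 m and x of plate4 in the frame of rack above 0.159 m and x of bar in the frame of rack above 0.08 m and z of bar in the frame of rack below 0.012 m), for 0.2 s.
At the end, for the whole second after the job is handed in: All four plates stand within 0.05 rad (about 3 degrees) of upright, each within 6 mm of its place tight against the backstop; the push bar lies flat in the channel, its origin past x = 80 mm in the rack frame (within 5 mm of home); the bolt is shut to within 8 mm; plates and bar are at rest (all of step 2 and value of joint bolt below 0.008 m and linear speed of each of plate1, plate2, plate3, plate4, bar below 0.02 m/s); the robot touches nothing.
It fails at once if the robot touches a plate (contact force between any of the fingers, the arm and plate1 above 0.5 N or contact force between any of the fingers, the arm and plate2 above 0.5 N or contact force between any of the fingers, the arm and plate3 above 0.5 N or contact force between any of the fingers, the arm and plate4 above 0.5 N).
It fails at once if a bystander is moved more than 30 mm (distance of any of beaker, dish, jar, reagent, collar, tipbox from where it was at the start of the episode above 0.03 m).
It also fails if it takes over 53 s, if anything falls off the work surface, if the arm or the gripper's body presses on something with over 40 N, if the wrist force passes 120 N, or if a joint passes its speed limit or range.

## Working session

There is one attempt and no reset: what is moved stays moved. The work goes in short steps, Python scripts to look and compute and a tool call to move; the robot and the scene stay as the last step left them, time stands still between calls to the robot, and variables do not carry over. Pictures are saved under pics/ and viewed, about 8 in all and at most 12, crops included, and the job is handed in when it is done.

Besides the shell and the picture viewer there is one more tool, called after "Call:" by a JSON object that holds its "api" and its "payload". send_rows: Moves the arm, as the interface text tells. Its arguments: {"type":"object","properties":{"increments":{"type":"array","items":{"type":"object","properties":{"linear":{"type":"array","items":{"type":"number"}},"dr":{"type":"array","items":{"type":"number"}},"hand":{"type":"number"}}}}},"required":["increments"]}

```bash
mkdir -p pics; ls; python3 - <<'E'
from plant import r
import cv2,numpy as np
print(r.get_state())
a=[r.get_image(n) for n in("scene","side")]
for n,i in zip(("scene","side"),a): cv2.imwrite(f"pics/{n}0.png",i[:,:,::-1])
for n in("scene","side","wrist"): print(n,r.get_calibration(n))
for t in("hood","bolt_knob","bar","backstop","rack","plate4","plate1"):
  for c in("scene","side"):
    try: print(t,c,[(round(d["conf"],2),np.round(d["centre"]),int(d["pixels"].sum())) for d in r.masks_of(t,c)])
    except Exception as e: print(t,c,e)
E
```

```text
pics
{'t': 0.0, 'qpos': array([-7.79228001e+01,  2.42840910e+01,  9.34315980e+01, -8.03285603e-05,
        6.23716589e+01, -1.08963842e+00]), 'qvel': array([-0.01240098,  0.01909504,  0.05560923, -0.05266077,  0.01877434,
        0.052661  ]), 'effort': array([-2.28805635e-03, -5.44618106e+01, -2.73661155e+01,  6.40924461e-02,
        2.27945996e-02, -9.98950759e-05]), 'tool_pos': array([ 0.14225623, -0.60798338,  0.1957043 ]), 'orientation': array([-91.04299245,  89.91265207, 102.12388313]), 'contact_force': array([-0.09854597,  0.72332526, -0.58401997]), 'ft_torque': array([-0.02707213, -0.05840822, -0.02406435]), 'gripper_width': 0.9991030771630672}
scene {'K': array([[440.5601372 ,   0.        , 319.77530642],
       [  0.        , 440.5601372 , 205.0414393 ],
       [  0.        ,   0.        ,   1.        ]]), 'eye': array([ 1.27574827, -0.4631292 ,  0.87328236]), 'rotation': array([-131.05733035,    0.23372819,   59.60970093])}
side {'K': array([[377.1196285 ,   0.        , 319.95274559],
       [  0.        , 377.1196285 , 199.2341334 ],
       [  0.        ,   0.        ,   
[... 1420 characters left out ...]
(0.61, array([491., 220.]), 716), (0.6, array([372., 185.]), 494), (0.57, array([378., 166.]), 44), (0.5, array([388., 181.]), 27)]
plate4 side [(0.98, array([301., 292.]), 900), (0.9, array([158., 249.]), 743), (0.6, array([280., 257.]), 23), (0.6, array([273., 235.]), 65), (0.51, array([275., 240.]), 123)]
plate1 scene [(0.73, array([351., 167.]), 477), (0.67, array([372., 170.]), 17), (0.61, array([491., 220.]), 716), (0.6, array([372., 185.]), 494), (0.57, array([378., 166.]), 44), (0.5, array([388., 181.]), 27)]
plate1 side [(0.98, array([301., 292.]), 900), (0.9, array([158., 249.]), 743), (0.6, array([280., 257.]), 23), (0.6, array([273., 235.]), 65), (0.51, array([275., 240.]), 123)]
```

View pics/scene0.png

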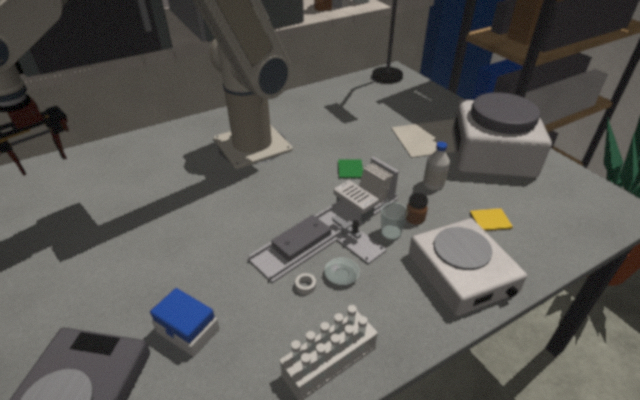

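View pics/side0.png

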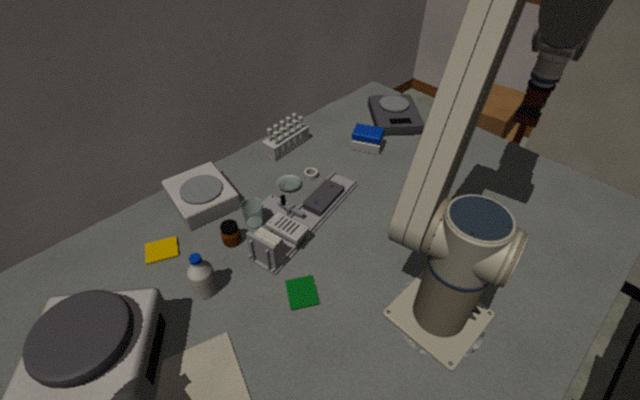

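Scene: the rack runs from its open end (~250,262) to the backstop (~380,178). The bar is at (300,238), the hood at (355,198) and the knob at (355,226). The green (350,168) and yellow (490,218) tiles are decoys. I'll enlarge the rack to pick points.

```bash
python3 - <<'E'
import cv2
i=cv2.imread("pics/scene0.png")[145:295,240:420]
cv2.imwrite("pics/c1.png",cv2.resize(i,None,fx=4,fy=4,interpolation=cv2.INTER_CUBIC))
i=cv2.imread("pics/side0.png")[165:285,220:370]
cv2.imwrite("pics/c2.png",cv2.resize(i,None,fx=5,fy=5,interpolation=cv2.INTER_CUBIC))
E
```

```text
(no output)
```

View pics/c1.png

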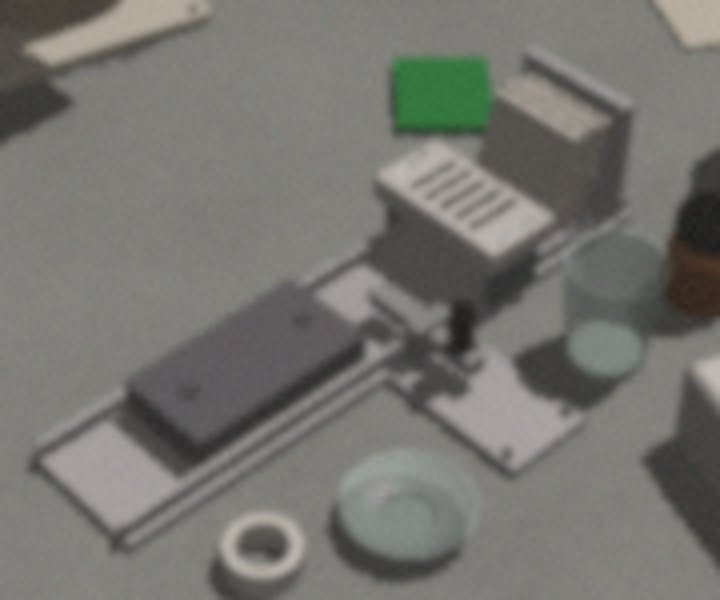

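View pics/c2.png

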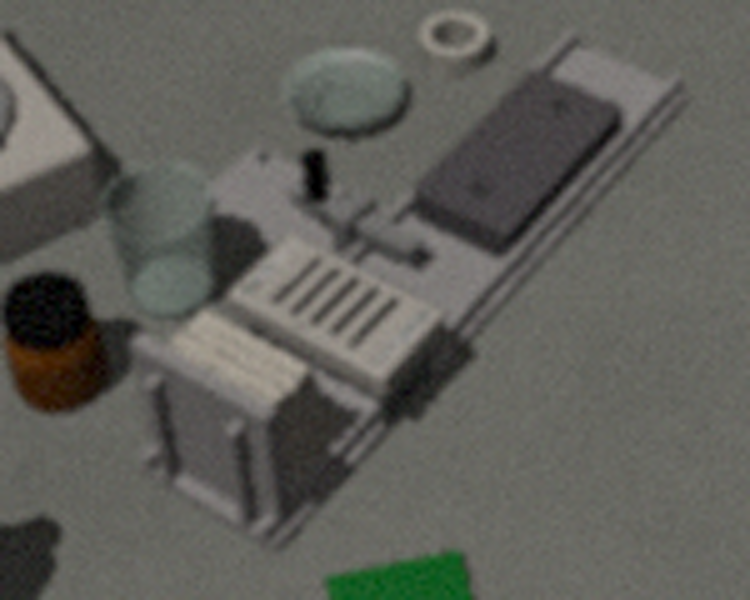

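Crops: scene hood top corners are at (380,185), (497,255), (552,215) and (437,140), knob top at (462,303), and bar top corners at (130,385), (200,440), (362,345) and (295,285). The side crop shows the same parts. The white plates lean between the hood and the backstop. I'll fit the rack pose from both views.

```bash
cat > h.py <<'E'
import numpy as np
from scipy.spatial.transform import Rotation as Ro
from scipy.optimize import least_squares
def rot(e): return Ro.from_euler('xyz',e,degrees=True).as_matrix()
def cam(cal,st=None):
    if "mount" in cal:
        M=cal["mount"]; R=rot(st["orientation"]); return cal["K"],R@M[:3,:3],R@M[:3,3]+st["tool_pos"]
    return cal["K"],rot(cal["rotation"]),cal["eye"]
def proj(c,P):
    K,R,e=c; q=((np.atleast_2d(P)-e)@R)@K.T; return q[:,:2]/q[:,2:]
def r2w(p,P):
    P=np.atleast_2d(P)/1000.; c,s=np.cos(p[2]),np.sin(p[2])
    return np.c_[p[0]+c*P[:,0]-s*P[:,1],p[1]+s*P[:,0]+c*P[:,1],P[:,2]]
E
python3 - <<'E'
from plant import r
from h import *
S=cam(r.get_calibration("scene"));D=cam(r.get_calibration("side"))
A=[((380,185),(55,61,66)),((497,255),(55,-61,66)),((552,215),(120,-61,66)),((437,140),(120,61,66)),((462,303),(-2,-80,72)),((530,50),(206,50,113)),((630,105),(206,-50,113)),((37,463),(-260,48,10)),((120,545),(-260,-48,10))]
B=[((315,153),(-2,-80,72)),((293,237),(55,-61,66)),((443,320),(55,61,66)),((380,395),(120,61,66)),((232,288),(120,-61,66)),((135,340),(206,-50,113)),((265,415),(206,50,113)),((575,38),(-260,-48,20)),((685,85),(-260,48,20))]
ua=np.array([a[0] for a in A])/4+[240,145]; ub=np.array([a[0] for a in B])/5+[220,165]
Pa=[a[1] for a in A];Pb=[a[1] for a in B]
f=lambda p:np.r_[(proj(S,r2w(p,Pa))-ua).ravel(),(proj(D,r2w(p,Pb))-ub).ravel()]
s=min((least_squares(f,[.55,-.1,y],loss='soft_l1') for y in np.arange(0,6.3,.8)),key=lambda s:s.cost)
print(s.x,np.degrees(s.x[2]),s.cost);print(f(s.x).reshape(-1,2).round(1))
p=s.x; np.save("p.npy",p)
C=np.array([(130,385),(200,440),(362,345),(295,285)])/4+[240,145]
b=least_squares(lambda q:(proj(S,r2w(p,[(q[0]-75,39,38),(q[0]-75,-39,38),(q[0]+75,-39,38),(q[0]+75,39,38)]))-C).ravel(),[-100]);print("bar",b.x,b.fun.round(1))
print("knob",r2w(p,[(-2,-80,72),(-2,-140,72)]),"barrear",r2w(p,(b.x[0]-75,0,38)),"home rear",r2w(p,(10,0,38)),"hood",r2w(p,(87,0,66)))
E
```

```text
[0.50147604 0.03178591 1.77252354] 101.55811806941664 20.560130658560645
[[-2.  -2.8]
 [-0.9  0.2]
 [ 1.2  0. ]
 [-0.4 -0.8]
 [-1.7 -0.4]
 [-0.1 -0.8]
 [ 0.5  0.2]
 [-0.6 -2.7]
 [ 0.8 -1.9]
 [ 0.9  1.2]
 [-0.9 -1.7]
 [ 0.1 -2.1]
 [-0.  -3.5]
 [-2.   0.6]
 [-0.9 -0.7]
 [ 0.2 -0.1]
 [-0.9 -1.9]
 [-0.9 -1.8]]
bar [-117.40953492] [-2.  -1.2 -1.   1.3  1.5 -2.6 -0.7 -1.9]
knob [[0.58025452 0.04585541 0.072     ]
 [0.63903784 0.05787712 0.072     ]] barrear [[ 0.54002756 -0.15672194  0.038     ]] home rear [[0.49947242 0.04158313 0.038     ]] hood [[0.48404456 0.11702172 0.066     ]]
```

```bash
cat >> h.py <<'E'
def goal_R(p,sgn):
    y=sgn*np.array([-np.sin(p[2]),np.cos(p[2]),0]); x=np.array([0,0,-1.]); return np.c_[x,y,np.cross(x,y)]
def plan(st,p,P,sgn):
    R=rot(st["orientation"]); w=r2w(p,P)[0]
    print("to",P,"world",w.round(3),"lin",(R.T@(w-st["tool_pos"])/.03).round(2),"dr",(np.degrees(Ro.from_matrix(R.T@goal_R(p,sgn)).as_rotvec())/5).round(2))
def w2r(p,w):
    d=np.array(w)-[p[0],p[1],0]; c,s=np.cos(p[2]),np.sin(p[2]); return np.round(np.array([c*d[0]+s*d[1],-s*d[0]+c*d[1],d[2]])*1000,1)
E
python3 - <<'E'
from plant import r
from h import *
p=np.load("p.npy");st=r.get_state();print(rot(st["orientation"]).round(2))
for s in(1,-1): plan(st,p,(-2,-80,230),s)
S=cam(r.get_calibration("scene"))
def g(uv,z):
    d=S[1]@np.linalg.inv(S[0])@np.array([*uv,1]); return S[2]+d*(z-S[2][2])/d[2]
for n,uv,z in(("beaker base",(605,355),0),("dish",(408,510),.0),("collar",(262,555),.0),("jar base",(700,305),0),("reagent",(-1,-1),0)):
    q=(240+uv[0]/4,145+uv[1]/4) if uv[0]>0 else (434,186)
    print(n,w2r(p,g(q,z)))
E
```

```text
[[ 0.    0.23 -0.97]
 [-0.   -0.97 -0.23]
 [-1.    0.    0.  ]]
to (-2, -80, 230) world [0.58  0.046 0.23 ] lin [ -1.12 -17.92 -19.18] dr [18.32 -0.   -0.  ]
to (-2, -80, 230) world [0.58  0.046 0.23 ] lin [ -1.12 -17.92 -19.18] dr [-17.68   0.    -0.  ]
beaker base [  94.1 -137.3    0. ]
dish [-106.4 -145.7    0. ]
collar [-199.6 -110.6    0. ]
jar base [ 183.8 -149.5   -0. ]
reagent [357.1 -86.3   0. ]
```

Call:
{"api": "send_rows", "payload": {"increments": [{"linear":[-1.1,-17.9,-19.2],"dr":[-17.7,0,0],"hand":100},{"linear":[-1.1,-17.9,-19.2],"dr":[-17.7,0,0],"hand":100},{"linear":[-1.1,-17.9,-19.2],"dr":[-17.7,0,0],"hand":100},{"linear":[-1.1,-17.9,-19.2],"dr":[-17.7,0,0],"hand":100},{"linear":[-1.1,-17.9,-19.2],"dr":[-17.7,0,0],"hand":100},{"linear":[-1.1,-17.9,-19.2],"dr":[-17.7,0,0],"hand":100},{"linear":[-1.1,-17.9,-19.2],"dr":[-17.7,0,0],"hand":100},{"linear":[-1.1,-17.9,-19.2],"dr":[-17.7,0,0],"hand":100},{"linear":[-1.1,-17.9,-19.2],"dr":[-17.7,0,0],"hand":100},{"linear":[-1.1,-17.9,-19.2],"dr":[-17.7,0,0],"hand":100}]}}

```text
t: 1.63
tool_pos: [0.375, -0.261, 0.2143]
orientation: [58.5, 90.0, -36.4]
contact_force: [1.1, -0.9, -0.6]
gripper_width: 1.0
```

```bash
python3 - <<'E'
from plant import r
from h import *
p=np.load("p.npy");st=r.get_state();print(st["t"],st["tool_pos"],st["qpos"].round(0))
plan(st,p,(-2,-80,230),-1)
E
```

```text
1.6333 [ 0.37497184 -0.26104212  0.21434539] [-36.   9. 113.  -0.  59. -31.]
to (-2, -80, 230) world [0.58  0.046 0.23 ] lin [ -0.52   5.95 -10.77] dr [-3.29  0.01 -0.01]
```

Call:
{"api": "send_rows", "payload": {"increments": [{"linear":[-0.5,5.95,-10.8],"dr":[-3.3,0,0],"hand":60},{"linear":[-0.5,5.95,-10.8],"dr":[-3.3,0,0],"hand":60},{"linear":[-0.5,5.95,-10.8],"dr":[-3.3,0,0],"hand":60},{"linear":[-0.5,5.95,-10.8],"dr":[-3.3,0,0],"hand":60},{"linear":[-0.5,5.95,-10.8],"dr":[-3.3,0,0],"hand":60},{"linear":[-0.5,5.95,-10.8],"dr":[-3.3,0,0],"hand":60},{"linear":[-0.5,5.95,-10.8],"dr":[-3.3,0,0],"hand":60},{"linear":[-0.5,5.95,-10.8],"dr":[-3.3,0,0],"hand":60},{"linear":[-0.5,5.95,-10.8],"dr":[-3.3,0,0],"hand":60},{"linear":[-0.5,5.95,-10.8],"dr":[-3.3,0,0],"hand":60}]}}

```text
t: 2.47
tool_pos: [0.5841, 0.0519, 0.2299]
orientation: [94.6, 89.7, 16.5]
contact_force: [-0.2, -0.5, 0.3]
gripper_width: 0.604
```

```bash
python3 - <<'E'
from plant import r
from h import *
import cv2
p=np.load("p.npy");st=r.get_state();im=r.get_image("wrist")[:,:,::-1].copy();print(st["t"],st["tool_pos"])
plan(st,p,(-2,-80,60),-1)
cv2.imwrite("pics/w1raw.png",im)
C=cam(r.get_calibration("wrist"),st)
for P in[(-2,-80,72),(55,61,66),(55,-61,66),(120,-61,66),(120,61,66),(-10,3,36),(6,3,36),(-260,42,20),(-260,-42,20)]:
    u=proj(C,r2w(p,P))[0]; print(P,u.round()); cv2.circle(im,tuple(int(v) for v in u),4,(0,0,255),1)
cv2.imwrite("pics/w1.png",im)
E
```

```text
2.4667 [0.58406025 0.0518515  0.22992863]
to (-2, -80, 60) world [0.58  0.046 0.06 ] lin [ 5.66 -0.19  0.17] dr [ 0.06 -0.   -0.05]
(-2, -80, 72) [312. 186.]
(55, 61, 66) [185. 134.]
(55, -61, 66) [295. 135.]
(120, -61, 66) [294.  72.]
(120, 61, 66) [179.  72.]
(-10, 3, 36) [246. 186.]
(6, 3, 36) [246. 173.]
(-260, 42, 20) [232. 343.]
(-260, -42, 20) [287. 343.]
```

View pics/w1.png

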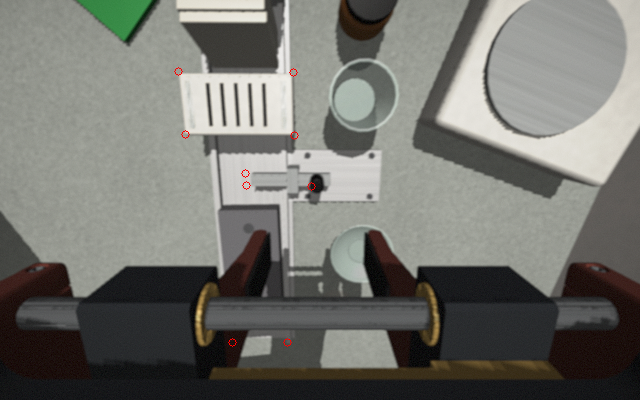

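The knob is at ~(317,183), about 4 px right of the prediction, and the bolt tip is at (253,180), about 7 px right. I'll enlarge once and refit the pose in the close view.

```bash
python3 - <<'E'
import cv2
i=cv2.imread("pics/w1raw.png")[60:210,170:390]
cv2.imwrite("pics/w1c.png",cv2.resize(i,None,fx=3.6,fy=3.6,interpolation=cv2.INTER_CUBIC))
E
```

```text
(no output)
```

View pics/w1c.png

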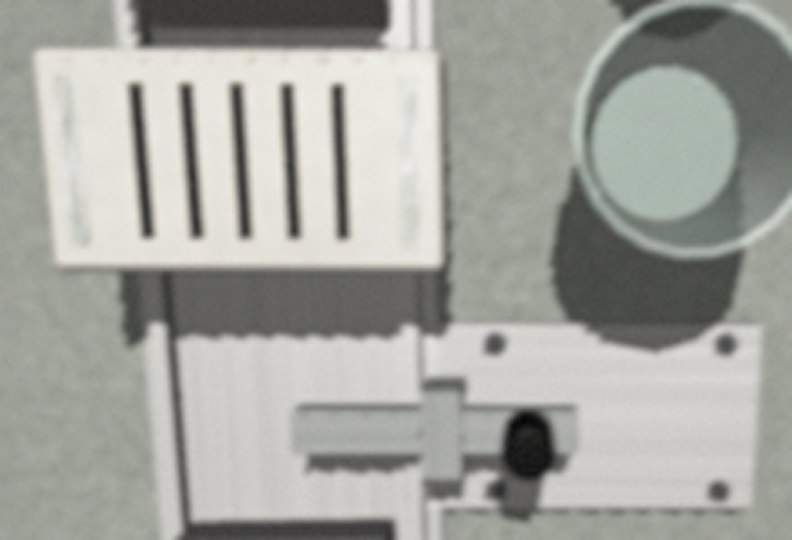

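```bash
python3 - <<'E'
from plant import r
from h import *
p=np.load("p.npy");st=r.get_state();C=cam(r.get_calibration("wrist"),st)
A=[((37,50),(120,61,66)),((440,50),(120,-61,66)),((57,265),(55,61,66)),((443,265),(55,-61,66)),((527,455),(-2,-80,72)),((295,407),(6,3,36)),((295,450),(-10,3,36))]
u=np.array([a[0] for a in A])/3.6+[170,60];P=[a[1] for a in A]
f=lambda q:(proj(C,r2w(q,P))-u).ravel()
s=least_squares(f,p,loss='soft_l1');print(p,s.x,np.degrees(s.x[2]));print(f(s.x).reshape(-1,2).round(1))
q=s.x; q[2]=(s.x[2]); np.save("q.npy",q)
K,R,e=C
for (uv,PP) in A:
    d=R@np.linalg.inv(K)@np.array([uv[0]/3.6+170,uv[1]/3.6+60,1]);w=e+d*(PP[2]/1000-e[2])/d[2];print(PP,w2r(q,w))
print("tcp now",w2r(q,st["tool_pos"])); plan(st,q,(-2,-80,100),-1);plan(st,q,(-2,-80,46),-1)
E
```

```text
[0.50147604 0.03178591 1.77252354] [0.50335544 0.02971452 1.79983978] 103.12322332795239
[[-0.6 -0.2]
 [ 2.6 -2.9]
 [ 2.   2.6]
 [ 4.2  0.2]
 [-1.  -1.7]
 [-2.9  0.5]
 [-1.9  1.1]]
(120, 61, 66) [119.7  60.4  66. ]
(120, -61, 66) [117.2 -58.1  66. ]
(55, 61, 66) [57.9 62.9 66. ]
(55, -61, 66) [ 55.3 -56.4  66. ]
(-2, -80, 72) [ -4.  -81.1  72. ]
(6, 3, 36) [ 6.6 -0.7 36. ]
(-10, 3, 36) [-8.7  0.5 36. ]
tcp now [  1.4 -81.1 229.4]
to (-2, -80, 100) world [0.582 0.046 0.1  ] lin [ 4.31 -0.04  0.11] dr [-0.25  0.01 -0.02]
to (-2, -80, 46) world [0.582 0.046 0.046] lin [ 6.11 -0.04  0.11] dr [-0.25  0.01 -0.02]
```

```bash
python3 - <<'E'
from plant import r
from h import *
p=np.load("p.npy");q0=np.load("q.npy");st=r.get_state()
y=np.radians(101.6)
W=[r2w(q0,P)[0] for P in[(119.7,60.4,66),(117.2,-58.1,66),(57.9,62.9,66),(55.3,-56.4,66),(-4,-81.1,72),(6.6,-.7,36),(-8.7,.5,36)]]
N=[(120,61),(120,-61),(55,61),(55,-61),(-2,-80),(6,3),(-10,3)]
q=np.array([0,0,y]);d=np.array([w2r(q,w)[:2]-n for w,n in zip(W,N)]);print(d)
m=np.median(d,axis=0)/1000;q[:2]=[np.cos(y)*m[0]-np.sin(y)*m[1],np.sin(y)*m[0]+np.cos(y)*m[1]];print(p,q,"p in q",w2r(q,[p[0],p[1],0]))
np.save("q.npy",q)
print("knob",w2r(q,W[4]),"tcp",w2r(q,st["tool_pos"]));plan(st,q,(-2,-80,46),-1)
E
```

```text
[[ -74.1 -496.5]
 [ -73.4 -493. ]
 [ -70.9 -495.6]
 [ -70.3 -493. ]
 [ -71.9 -500.2]
 [ -71.5 -502.6]
 [ -70.8 -501.8]]
[0.50147604 0.03178591 1.77252354] [0.50073618 0.02979556 1.77325452] p in q [ 1.8 -1.1  0. ]
knob [ -2.4 -83.7  72. ] tcp [  2.9 -83.6 229.4]
to (-2, -80, 46) world [0.58  0.044 0.046] lin [ 6.11 -0.13  0.16] dr [ 0.05  0.01 -0.02]
```

Call:
{"api": "send_rows", "payload": {"increments": [{"linear":[3,0,0.16],"dr":[0,0,0],"hand":60},{"linear":[3,0,0.16],"dr":[0,0,0],"hand":60},{"linear":[3,0,0.16],"dr":[0,0,0],"hand":60},{"linear":[6.1,0,0.16],"dr":[0,0,0],"hand":60},{"linear":[6.1,0,0.16],"dr":[0,0,0],"hand":60},{"linear":[6.1,0,0.16],"dr":[0,0,0],"hand":60},{"linear":[6.1,0,0.16],"dr":[0,0,0],"hand":60},{"linear":[6.1,0,0.16],"dr":[0,0,0],"hand":60}]}}

```text
t: 3.18
tool_pos: [0.5839, 0.0442, 0.0477]
orientation: [73.1, 89.9, -5.1]
contact_force: [0.9, -0.3, 0.8]
gripper_width: 0.6
```

Call:
{"api": "send_rows", "payload": {"increments": [{"linear":[0,0,0],"dr":[0,0,0],"hand":5},{"linear":[0,0,0],"dr":[0,0,0],"hand":5},{"linear":[0,0,0],"dr":[0,0,0],"hand":5},{"linear":[0,0,0],"dr":[0,0,0],"hand":5},{"linear":[0,0,0],"dr":[0,0,0],"hand":5},{"linear":[0,0,0],"dr":[0,0,0],"hand":5},{"linear":[0,0,0],"dr":[0,0,0],"hand":5}]}}

```text
t: 3.77
tool_pos: [0.5839, 0.0443, 0.0479]
orientation: [73.7, 89.9, -4.4]
contact_force: [0.2, 0.2, 0.3]
gripper_width: 0.108
```

Opening is 9.5 mm against an 18 mm knob, so the grasp may have missed. I'll look.

```bash
python3 - <<'E'
from plant import r
from h import *
import cv2
q=np.load("q.npy");st=r.get_state();print(st["gripper_width"],w2r(q,st["tool_pos"]))
a=r.get_image("wrist")[:,:,::-1]; b=r.get_image("scene")[150:270,290:430,::-1];print(r.get_state()["gripper_width"])
b=cv2.resize(b,None,fx=2.2,fy=2.2*1.0,interpolation=cv2.INTER_CUBIC)
a=a[:300,150:600]
c=np.zeros((300,a.shape[1]+b.shape[1],3),np.uint8);c[:,:a.shape[1]]=a;c[:b.shape[0],a.shape[1]:]=b
cv2.imwrite("pics/g1.png",c);print(c.shape)
E
```

```text
0.1077617143308032 [ -2.5 -84.4  47.9]
0.05992248285257005
(300, 758, 3)
```

View pics/g1.png

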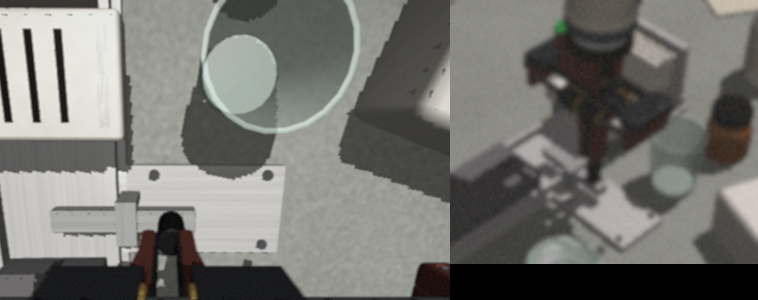

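Count 7. The knob (raw ~(320,225)) sits just on the +x side of the closing fingers, so the grasp missed in x. I'll compute the offset.

```bash
python3 - <<'E'
from plant import r
from h import *
q=np.load("q.npy");st=r.get_state();C=cam(r.get_calibration("wrist"),st)
K,R,e=C;print("cam",w2r(q,e),"tcp",w2r(q,st["tool_pos"]))
for uv in[(321,225),(321,240),(309,212),(333,212)]:
    d=R@np.linalg.inv(K)@np.array([*uv,1]);w=e+d*(.072-e[2])/d[2];print(uv,w2r(q,w))
for P in[(-2.5,-84.4,47.9),(-2.5,-84.4,85)]:print(proj(C,r2w(q,P)))
d=R@np.linalg.inv(K)@np.array([266,207,1]);w=e+d*(.041-e[2])/d[2];print("guide",w2r(q,w))
for n,uv in(("bolt front right",(345,207)),("bolt tip f",(202,208)),("bolt tip r",(202,233))):
    d=R@np.linalg.inv(K)@np.array([*uv,1]);w=e+d*(.036-e[2])/d[2];print(n,w2r(q,w))
for n in("bolt_knob",): 
    r.get_image("wrist")
    for m in r.masks_of(n,"wrist"):
        v,u=np.where(m["pixels"]);print(m["conf"],m["centre"],u.min(),u.max(),v.min(),v.max())
E
```

```text
cam [ 70.9 -84.2 235. ] tcp [ -2.5 -84.3  47.7]
(321, 225) [ 11.5 -87.   72. ]
(321, 240) [  2.4 -87.   72. ]
(309, 212) [ 19.1 -80.3  72. ]
(333, 212) [ 19.1 -93.6  72. ]
[[316.35107801 232.4992088 ]]
[[316.31327578 258.09398162]]
guide [ 12.5 -51.3  41. ]
bolt front right [  11.3 -103.6   36. ]
bolt tip f [10.2 -7.3 36. ]
bolt tip r [-7.9 -5.6 36. ]
0.78 [261.6, 216.9] 201 343 206 254
```

```bash
python3 - <<'E'
from plant import r
import cv2
from h import *
q=np.load("q.npy");st=r.get_state();print(st["gripper_width"],w2r(q,st["tool_pos"]),st["contact_force"])
a=r.get_image("wrist")[190:310,220:420,::-1]
cv2.imwrite("pics/g2.png",cv2.resize(a,None,fx=4,fy=4,interpolation=cv2.INTER_CUBIC))
E
```

```text
0.052203617796746385 [ -2.5 -84.3  47.7] [-0.3298651  -0.83803087  0.37482654]
```

View pics/g2.png

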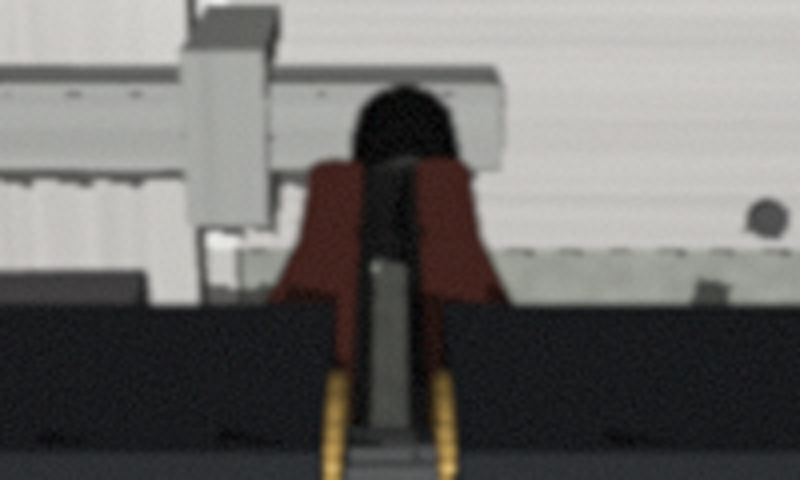

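Count 8. The knob's base shows in front of the nearly closed fingers, and the tips hide its top. So the tips appear to be above the knob top (z ~72) even though the reported TCP is z = 48. The tip gap in pixels also suggests the tips sit nearer the camera. I'll open to 40% and go down in small steps, watching the force.

Call:
{"api": "send_rows", "payload": {"increments": [{"linear":[0,0.07,-0.1],"dr":[0,0,0],"hand":40},{"linear":[0,0.07,-0.1],"dr":[0,0,0],"hand":40},{"linear":[0,0.07,-0.1],"dr":[0,0,0],"hand":40},{"linear":[0,0.07,-0.1],"dr":[0,0,0],"hand":40},{"linear":[0.1,0.07,-0.1],"dr":[0,0,0],"hand":40},{"linear":[0.2,0.07,-0.1],"dr":[0,0,0],"hand":40},{"linear":[0.3,0.07,-0.1],"dr":[0,0,0],"hand":40},{"linear":[0.3,0.07,-0.1],"dr":[0,0,0],"hand":40}]}}

```text
t: 4.68
tool_pos: [0.5847, 0.0475, 0.0378]
orientation: [49.6, 90.0, -28.5]
contact_force: [0.2, -0.3, -0.5]
gripper_width: 0.397
```

Call:
{"api": "send_rows", "payload": {"increments": [{"linear":[0.1,0,0],"dr":[0,0,0],"hand":40},{"linear":[0.2,0,0],"dr":[0,0,0],"hand":40},{"linear":[0.3,0,0],"dr":[0,0,0],"hand":40},{"linear":[0.3,0,0],"dr":[0,0,0],"hand":40}]}}

```text
t: 5.02
tool_pos: [0.5842, 0.0475, 0.028]
orientation: [-67.2, 90.0, -145.4]
contact_force: [0.6, -0.7, -0.1]
gripper_width: 0.401
```

Call:
{"api": "send_rows", "payload": {"increments": [{"linear":[0,0,0],"dr":[0,0,0],"hand":5},{"linear":[0,0,0],"dr":[0,0,0],"hand":5},{"linear":[0,0,0],"dr":[0,0,0],"hand":5},{"linear":[0,0,0],"dr":[0,0,0],"hand":5},{"linear":[0,0,0],"dr":[0,0,0],"hand":5},{"linear":[0,0,0],"dr":[0,0,0],"hand":5}]}}

```text
t: 5.52
tool_pos: [0.5845, 0.0475, 0.0281]
orientation: [3.6, 90.0, -74.6]
contact_force: [1.4, 0.4, -1.5]
gripper_width: 0.2
```

Gripped at 17.6 mm. The real tips are therefore about 25 mm above the reported TCP. Now I draw the bolt.

Call:
{"api": "send_rows", "payload": {"increments": [{"linear":[0,0.4,0],"dr":[0,0,0],"hand":5},{"linear":[0,0.8,0],"dr":[0,0,0],"hand":5},{"linear":[0,1.2,0],"dr":[0,0,0],"hand":5},{"linear":[0,1.6,0],"dr":[0,0,0],"hand":5},{"linear":[0,1.9,0],"dr":[0,0,0],"hand":5},{"linear":[0,2.05,0],"dr":[0,0,0],"hand":5},{"linear":[0,2.05,0],"dr":[0,0,0],"hand":5},{"linear":[0,2.05,0],"dr":[0,0,0],"hand":5}]}}

```text
t: 6.18
tool_pos: [0.6372, 0.0586, 0.0276]
orientation: [-91.4, 89.1, -169.5]
contact_force: [-20.9, -6.8, 17.6]
gripper_width: 0.195
```

```bash
python3 - <<'E'
from plant import r
from h import *
q=np.load("q.npy");st=r.get_state();print(st["t"],st["gripper_width"],w2r(q,st["tool_pos"]),st["contact_force"])
r.get_image("wrist");C=cam(r.get_calibration("wrist"),st);K,R,e=C
for m in r.masks_of("bolt_knob","wrist"):
    v,u=np.where(m["pixels"]);print(m["conf"],m["centre"],u.min(),u.max(),v.min(),v.max())
    for uu in(u.min(),u.max()):
        d=R@np.linalg.inv(K)@np.array([uu,220,1]);w=e+d*(.036-e[2])/d[2];print(uu,w2r(q,w))
E
```

```text
6.1833 0.1946731394278896 [   0.8 -139.5   27.6] [-20.8889024   -6.83482946  17.6432464 ]
```

The bolt is at its stop: 22 N, knob at rack y = -139.5. Release, lift and plan the move behind the bar.

Call:
{"api": "send_rows", "payload": {"increments": [{"linear":[0,-0.1,0],"dr":[0,0,0],"hand":45},{"linear":[0,-0.1,0],"dr":[0,0,0],"hand":45},{"linear":[0,-0.1,0],"dr":[0,0,0],"hand":45},{"linear":[0,-0.1,0],"dr":[0,0,0],"hand":45},{"linear":[-1,-0.1,0],"dr":[0,0,0],"hand":45},{"linear":[-2,-0.1,0],"dr":[0,0,0],"hand":45},{"linear":[-3,-0.1,0],"dr":[0,0,0],"hand":45},{"linear":[-3,-0.1,0],"dr":[0,0,0],"hand":45}]}}

```text
t: 6.95
tool_pos: [0.6403, 0.0587, 0.1238]
orientation: [-79.1, 89.7, -157.2]
contact_force: [2.2, 0.3, 0.9]
gripper_width: 0.45
```

```bash
python3 - <<'E'
from plant import r
from h import *
q=np.load("q.npy");st=r.get_state();print(st["t"],st["gripper_width"],w2r(q,st["tool_pos"]),st["contact_force"])
plan(st,q,(-230,0,120),-1)
E
```

```text
6.95 0.45048403306610996 [   0.3 -142.5  123.8] [2.21033387 0.29653225 0.916832  ]
to (-230, 0, 120) world [ 0.547 -0.196  0.12 ] lin [ 0.16 -4.78  7.65] dr [0.05 0.01 0.05]
```

Call:
{"api": "send_rows", "payload": {"increments": [{"linear":[0.2,-4.8,7.65],"dr":[0.05,0,0],"hand":30},{"linear":[0.2,-4.8,7.65],"dr":[0.05,0,0],"hand":30},{"linear":[0.2,-4.8,7.65],"dr":[0.05,0,0],"hand":30},{"linear":[0.2,-4.8,7.65],"dr":[0.05,0,0],"hand":30},{"linear":[0.2,-4.8,7.65],"dr":[0.05,0,0],"hand":30},{"linear":[0.2,-4.8,7.65],"dr":[0.05,0,0],"hand":30},{"linear":[0.2,-4.8,7.65],"dr":[0.05,0,0],"hand":30},{"linear":[0.2,-4.8,7.65],"dr":[0.05,0,0],"hand":30},{"linear":[0.2,-4.8,7.65],"dr":[0.05,0,0],"hand":30},{"linear":[0.2,-4.8,7.65],"dr":[0.05,0,0],"hand":30}]}}

```text
t: 7.78
tool_pos: [0.5469, -0.1949, 0.1184]
orientation: [-81.8, 89.7, -160.2]
contact_force: [-0.6, -0.3, 0.4]
gripper_width: 0.302
```

```bash
python3 - <<'E'
from plant import r
from h import *
import cv2
q=np.load("q.npy");st=r.get_state();print(st["t"],w2r(q,st["tool_pos"]))
plan(st,q,(-230,0,0),-1)
a=r.get_image("wrist")[:,:,::-1];b=r.get_image("scene")[170:290,230:430,::-1]
c=np.zeros((600,640,3),np.uint8);c[:300]=a[:300];c[300:600,:500]=cv2.resize(b,(500,300),interpolation=cv2.INTER_CUBIC);cv2.imwrite("pics/b1.png",c)
E
```

```text
7.7833 [-229.3   -0.   118.4]
to (-230, 0, 0) world [ 0.547 -0.196  0.   ] lin [3.95 0.02 0.02] dr [-0.    0.01  0.05]
```

View pics/b1.png

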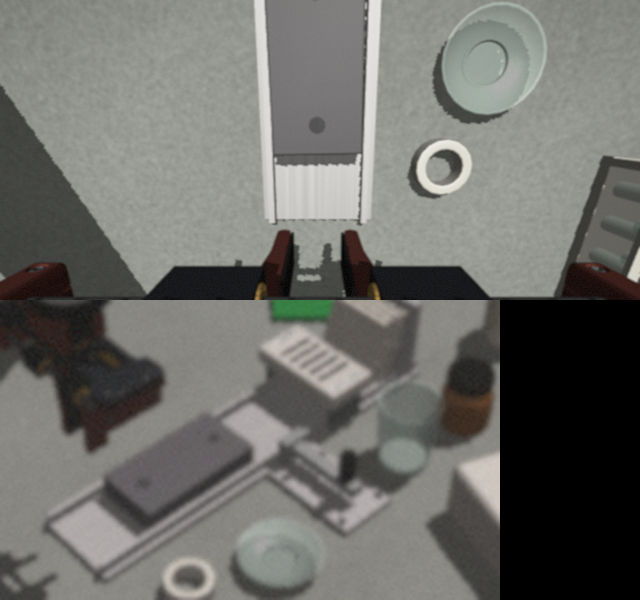

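Count 9. The bolt is out with its channel end clear, the bar is centred on the fingers (col 317), and its rear edge is at row 154, ahead of the fingers. Going down behind it.

Call:
{"api": "send_rows", "payload": {"increments": [{"linear":[1,0,0],"dr":[0,0,0],"hand":30},{"linear":[2,0,0],"dr":[0,0,0],"hand":30},{"linear":[2.8,0,0],"dr":[0,0,0],"hand":30},{"linear":[3.2,0,0],"dr":[0,0,0],"hand":30},{"linear":[3.5,0,0],"dr":[0,0,0],"hand":30},{"linear":[3.7,0,0],"dr":[0,0,0],"hand":30},{"linear":[3.9,0,0],"dr":[0,0,0],"hand":30},{"linear":[3.9,0,0],"dr":[0,0,0],"hand":30}]}}

```text
t: 8.55
tool_pos: [0.5467, -0.1942, 0.0012]
orientation: [-81.0, 89.7, -159.3]
contact_force: [0.3, 0.9, -1.1]
gripper_width: 0.296
```

Call:
{"api": "send_rows", "payload": {"increments": [{"linear":[0.1,0,-0.2],"dr":[0,0,0],"hand":30},{"linear":[0.1,0,-0.4],"dr":[0,0,0],"hand":30},{"linear":[0.1,0,-0.6],"dr":[0,0,0],"hand":30},{"linear":[0.1,0,-0.8],"dr":[0,0,0],"hand":30},{"linear":[0.1,0,-1.0],"dr":[0,0,0],"hand":30},{"linear":[0.1,0,-1.2],"dr":[0,0,0],"hand":30},{"linear":[0.1,0,-1.4],"dr":[0,0,0],"hand":30},{"linear":[0.1,0,-1.6],"dr":[0,0,0],"hand":30},{"linear":[0.1,0,-1.8],"dr":[0,0,0],"hand":30},{"linear":[0.1,0,-2.0],"dr":[0,0,0],"hand":30}]}}

```text
t: 9.38
tool_pos: [0.5349, -0.1352, -0.0015]
orientation: [-70.6, 89.8, -148.9]
contact_force: [1.6, -4.1, 2.9]
gripper_width: 0.3
```

Call:
{"api": "send_rows", "payload": {"increments": [{"linear":[0,0,-0.3],"dr":[0,0,0],"hand":30},{"linear":[0,0,-0.6],"dr":[0,0,0],"hand":30},{"linear":[0,0,-0.9],"dr":[0,0,0],"hand":30},{"linear":[0,0,-1.2],"dr":[0,0,0],"hand":30},{"linear":[0,0,-1.5],"dr":[0,0,0],"hand":30},{"linear":[0,0,-1.8],"dr":[0,0,0],"hand":30},{"linear":[0,0,-2.1],"dr":[0,0,0],"hand":30},{"linear":[0,0,-2.4],"dr":[0,0,0],"hand":30},{"linear":[0,0,-2.7],"dr":[0,0,0],"hand":30},{"linear":[0,0,-2.9],"dr":[0,0,0],"hand":30}]}}

```text
t: 10.22
tool_pos: [0.5168, -0.0488, -0.0017]
orientation: [-75.2, 89.8, -153.5]
contact_force: [0.5, -3.9, 2.5]
gripper_width: 0.298
```

```bash
python3 - <<'E'
from plant import r
from h import *
q=np.load("q.npy");st=r.get_state();print(st["t"],w2r(q,st["tool_pos"]),st["contact_force"])
plan(st,q,(0,0,0),-1)
im=r.get_image("wrist");import cv2;cv2.imwrite("pics/b2.png",im[:,:,::-1])
E
```

```text
10.2167 [-80.2   0.1  -1.7] [ 0.51426959 -3.90507961  2.47297352]
to (0, 0, 0) world [0.501 0.03  0.   ] lin [-0.06  0.01 -2.67] dr [0.02 0.01 0.05]
```

View pics/b2.png

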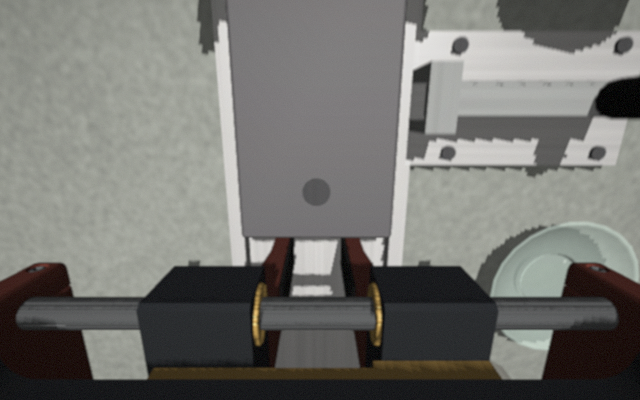

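Count 10. The fingers push the bar's rear face squarely (edge at row 237), the bolt end is clear of the channel, and the dish is untouched. Keep pushing.

Call:
{"api": "send_rows", "payload": {"increments": [{"linear":[0,0,-0.2],"dr":[0,0,0],"hand":30},{"linear":[0,0,-0.4],"dr":[0,0,0],"hand":30},{"linear":[0,0,-0.6],"dr":[0,0,0],"hand":30},{"linear":[0,0,-0.8],"dr":[0,0,0],"hand":30},{"linear":[0,0,-1.0],"dr":[0,0,0],"hand":30},{"linear":[0,0,-1.15],"dr":[0,0,0],"hand":30},{"linear":[0,0,-1.3],"dr":[0,0,0],"hand":30},{"linear":[0,0,-1.45],"dr":[0,0,0],"hand":30},{"linear":[0,0,-1.6],"dr":[0,0,0],"hand":30},{"linear":[0,0,-1.7],"dr":[0,0,0],"hand":30}]}}

```text
t: 11.1
tool_pos: [0.5056, 0.0023, -0.0019]
orientation: [-86.3, 89.7, -164.6]
contact_force: [0.7, -1.7, -0.5]
gripper_width: 0.298
```

Call:
{"api": "send_rows", "payload": {"increments": [{"linear":[0,0,-0.08],"dr":[0,0,0],"hand":30},{"linear":[0,0,-0.16],"dr":[0,0,0],"hand":30},{"linear":[0,0,-0.24],"dr":[0,0,0],"hand":30},{"linear":[0,0,-0.32],"dr":[0,0,0],"hand":30},{"linear":[0,0,-0.4],"dr":[0,0,0],"hand":30},{"linear":[0,0,-0.48],"dr":[0,0,0],"hand":30},{"linear":[0,0,-0.55],"dr":[0,0,0],"hand":30}]}}

```text
t: 11.68
tool_pos: [0.5025, 0.0181, -0.0019]
orientation: [-78.4, 89.7, -156.6]
contact_force: [1.2, -5.8, 0.3]
gripper_width: 0.299
```

Call:
{"api": "send_rows", "payload": {"increments": [{"linear":[0,0,-0.07],"dr":[0,0,0],"hand":30},{"linear":[0,0,-0.14],"dr":[0,0,0],"hand":30},{"linear":[0,0,-0.2],"dr":[0,0,0],"hand":30},{"linear":[0,0,-0.2],"dr":[0,0,0],"hand":30}]}}

```text
t: 12.02
tool_pos: [0.5014, 0.0239, -0.0019]
orientation: [-73.7, 89.7, -152.0]
contact_force: [0.0, -4.0, 0.2]
gripper_width: 0.302
```

Call:
{"api": "send_rows", "payload": {"increments": [{"linear":[0,0,-0.06],"dr":[0,0,0],"hand":30},{"linear":[0,0,-0.12],"dr":[0,0,0],"hand":30},{"linear":[0,0,-0.12],"dr":[0,0,0],"hand":30}]}}

```text
t: 12.27
tool_pos: [0.5008, 0.0274, -0.0019]
orientation: [-70.2, 89.7, -148.4]
contact_force: [0.6, -3.8, 0.7]
gripper_width: 0.299
```

Call:
{"api": "send_rows", "payload": {"increments": [{"linear":[0,0,-0.06],"dr":[0,0,0],"hand":30},{"linear":[0,0,-0.12],"dr":[0,0,0],"hand":30},{"linear":[0,0,-0.12],"dr":[0,0,0],"hand":30}]}}

```text
t: 12.52
tool_pos: [0.5003, 0.0299, -0.0019]
orientation: [-54.5, 89.7, -132.7]
contact_force: [1.9, -12.6, 0.4]
gripper_width: 0.301
```

Call:
{"api": "send_rows", "payload": {"increments": [{"linear":[0,0,-0.06],"dr":[0,0,0],"hand":30},{"linear":[0,0,-0.12],"dr":[0,0,0],"hand":30},{"linear":[0,0,-0.12],"dr":[0,0,0],"hand":30}]}}

```text
t: 12.77
tool_pos: [0.5004, 0.03, -0.0018]
orientation: [-28.2, 89.5, -106.3]
contact_force: [4.1, -31.3, -1.3]
gripper_width: 0.3
```

```bash
python3 - <<'E'
from plant import r
from h import *
q=np.load("q.npy");st=r.get_state();print(st["t"],w2r(q,st["tool_pos"]),st["contact_force"])
E
```

```text
12.7667 [ 0.3  0.3 -1.8] [  4.14148839 -31.27890574  -1.32977722]
```

Hard stop at 31 N with TCP x = 0.3, so the pad front is at rack x ≈ 10. That is home. Back off, lift and go to the knob.

Call:
{"api": "send_rows", "payload": {"increments": [{"linear":[0,0,0.1],"dr":[0,0,0],"hand":30},{"linear":[0,0,0.4],"dr":[0,0,0],"hand":30},{"linear":[0,0,0.6],"dr":[0,0,0],"hand":30},{"linear":[-1,0,0.6],"dr":[0,0,0],"hand":40},{"linear":[-2,0,0.6],"dr":[0,0,0],"hand":45},{"linear":[-3,0,0.6],"dr":[0,0,0],"hand":45},{"linear":[-4,0,0.6],"dr":[0,0,0],"hand":45},{"linear":[-4,0,0.6],"dr":[0,0,0],"hand":45}]}}

```text
t: 13.43
tool_pos: [0.5077, 0.0136, 0.1233]
orientation: [25.5, 89.5, -52.5]
contact_force: [1.7, -0.8, 0.2]
gripper_width: 0.451
```

```bash
python3 - <<'E'
from plant import r
from h import *
import cv2
q=np.load("q.npy");st=r.get_state();print(st["t"],w2r(q,st["tool_pos"]),st["contact_force"])
plan(st,q,(0,-140,120),-1)
a=r.get_image("wrist")[:,:,::-1];b=r.get_image("side")[165:285,220:370,::-1]
c=np.zeros((600,640,3),np.uint8);c[:280]=a[:280];c[280:600,:400]=cv2.resize(b,(400,320),interpolation=cv2.INTER_CUBIC);cv2.imwrite("pics/b3.png",c)
E
```

```text
13.4333 [-17.2  -3.6 123.3] [ 1.69299416 -0.84933455  0.16573216]
to (0, -140, 120) world [0.638 0.058 0.12 ] lin [ 0.12  4.55 -0.55] dr [ 0.07  0.1  -0.05]
```

View pics/b3.png

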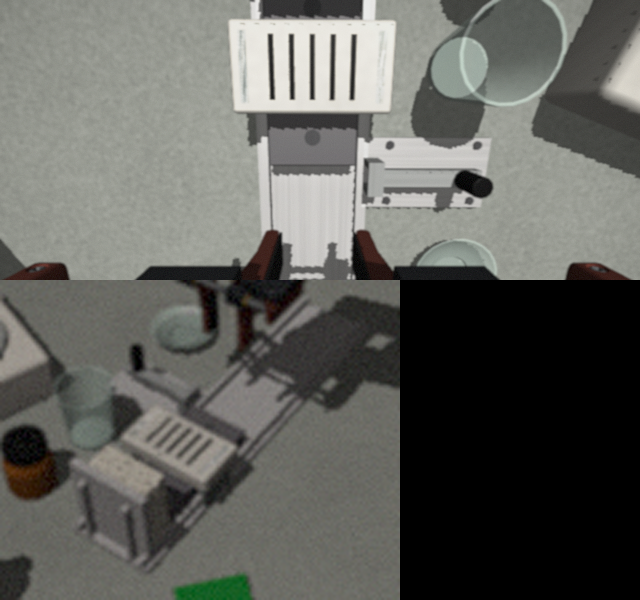

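Count 11. The bar's rear edge (row 166) is just past the bolt line (rows 168-188), and the plates stand in a tight block against the backstop. Now to the knob, at (473,184).

Call:
{"api": "send_rows", "payload": {"increments": [{"linear":[0.1,4.55,-0.55],"dr":[0.07,0.1,-0.05],"hand":45},{"linear":[0.1,4.55,-0.55],"dr":[0.07,0.1,-0.05],"hand":45},{"linear":[0.1,4.55,-0.55],"dr":[0.07,0.1,-0.05],"hand":45},{"linear":[0.1,4.55,-0.55],"dr":[0.07,0.1,-0.05],"hand":45},{"linear":[0.1,4.55,-0.55],"dr":[0.07,0.1,-0.05],"hand":45},{"linear":[0.1,4.55,-0.55],"dr":[0.07,0.1,-0.05],"hand":45},{"linear":[0.1,4.55,-0.55],"dr":[0.07,0.1,-0.05],"hand":45}]}}

```text
t: 14.12
tool_pos: [0.6329, 0.0576, 0.1142]
orientation: [-99.8, 89.4, -178.2]
contact_force: [-0.3, 0.6, 0.5]
gripper_width: 0.449
```

```bash
python3 - <<'E'
from plant import r
from h import *
q=np.load("q.npy");st=r.get_state();print(st["t"],w2r(q,st["tool_pos"]),st["contact_force"])
plan(st,q,(0,-140,28),-1)
E
```

```text
14.1167 [   0.7 -135.1  114.2] [-0.28066859  0.61211632  0.51220379]
to (0, -140, 28) world [0.638 0.058 0.028] lin [2.87 0.19 0.03] dr [-0.   -0.02  0.11]
```

Call:
{"api": "send_rows", "payload": {"increments": [{"linear":[0,0.19,0],"dr":[0,0,0.1],"hand":45},{"linear":[1,0.19,0],"dr":[0,0,0.1],"hand":45},{"linear":[2,0.19,0],"dr":[0,0,0.1],"hand":45},{"linear":[2.8,0.19,0],"dr":[0,0,0.1],"hand":45},{"linear":[2.85,0.19,0],"dr":[0,0,0.1],"hand":45},{"linear":[2.85,0.19,0],"dr":[0,0,0.1],"hand":45},{"linear":[2.85,0.19,0],"dr":[0,0,0.1],"hand":45}]}}

```text
t: 14.7
tool_pos: [0.6381, 0.0585, 0.0298]
orientation: [178.5, 89.9, 100.1]
contact_force: [0.3, 0.4, -0.6]
gripper_width: 0.449
```

Call:
{"api": "send_rows", "payload": {"increments": [{"linear":[0,0,0],"dr":[0,0,0],"hand":5},{"linear":[0,0,0],"dr":[0,0,0],"hand":5},{"linear":[0,0,0],"dr":[0,0,0],"hand":5},{"linear":[0,0,0],"dr":[0,0,0],"hand":5},{"linear":[0,0,0],"dr":[0,0,0],"hand":5},{"linear":[0,0,0],"dr":[0,0,0],"hand":5}]}}

```text
t: 15.2
tool_pos: [0.6375, 0.0583, 0.0309]
orientation: [-145.7, 89.9, 135.9]
contact_force: [-4.9, -1.3, 7.6]
gripper_width: 0.192
```

```bash
python3 - <<'E'
from plant import r
from h import *
q=np.load("q.npy");st=r.get_state();print(st["t"],st["gripper_width"],w2r(q,st["tool_pos"]),st["contact_force"])
plan(st,q,(0,-80,28),-1)
E
```

```text
15.2 0.192078781001064 [   0.5 -139.7   30.9] [-4.88474202 -1.26927534  7.64969212]
to (0, -80, 28) world [0.579 0.046 0.028] lin [ 0.1  -1.99  0.02] dr [-0.01 -0.02  0.01]
```

Call:
{"api": "send_rows", "payload": {"increments": [{"linear":[0,-0.3,0],"dr":[0,0,0],"hand":5},{"linear":[0,-0.6,0],"dr":[0,0,0],"hand":5},{"linear":[0,-0.9,0],"dr":[0,0,0],"hand":5},{"linear":[0,-1.2,0],"dr":[0,0,0],"hand":5},{"linear":[0,-1.5,0],"dr":[0,0,0],"hand":5},{"linear":[0,-1.75,0],"dr":[0,0,0],"hand":5},{"linear":[0,-1.95,0],"dr":[0,0,0],"hand":5},{"linear":[0,-2.03,0],"dr":[0,0,0],"hand":5},{"linear":[0,-2.08,0],"dr":[0,0,0],"hand":5},{"linear":[0,-2.08,0],"dr":[0,0,0],"hand":5}]}}

```text
t: 16.03
tool_pos: [0.5786, 0.0462, 0.0312]
orientation: [105.0, 89.7, 26.6]
contact_force: [7.7, 1.4, -9.0]
gripper_width: 0.199
```

```bash
python3 - <<'E'
from plant import r
from h import *
q=np.load("q.npy");st=r.get_state();print(st["t"],st["gripper_width"],w2r(q,st["tool_pos"]),st["contact_force"])
E
```

```text
16.0333 0.19865133322540557 [  0.4 -79.6  31.2] [ 7.71006635  1.37433566 -9.03371892]
```

The knob travelled 60.1 mm, to y = -79.6, with 8 N at the stop. Release and lift.

Call:
{"api": "send_rows", "payload": {"increments": [{"linear":[0,0,0],"dr":[0,0,0],"hand":45},{"linear":[0,0,0],"dr":[0,0,0],"hand":45},{"linear":[0,0,0],"dr":[0,0,0],"hand":45},{"linear":[0,0,0],"dr":[0,0,0],"hand":45},{"linear":[-1,0,0],"dr":[0,0,0],"hand":45},{"linear":[-2,0,0],"dr":[0,0,0],"hand":45},{"linear":[-3,0,0],"dr":[0,0,0],"hand":45},{"linear":[-4,0,0],"dr":[0,0,0],"hand":45},{"linear":[-5,0,0],"dr":[0,0,0],"hand":45},{"linear":[-5,0,0],"dr":[0,0,0],"hand":45}]}}

```text
t: 16.87
tool_pos: [0.5813, 0.0461, 0.1873]
orientation: [89.4, 89.2, 11.0]
contact_force: [1.2, -0.1, 0.6]
gripper_width: 0.452
```

```bash
python3 - <<'E'
from plant import r
from h import *
import cv2
q=np.load("q.npy");st=r.get_state();print(st["t"],w2r(q,st["tool_pos"]),st["contact_force"])
a=r.get_image("wrist")[:280,:,::-1];b=r.get_image("side")[175:275,230:330,::-1]
c=np.zeros((600,640,3),np.uint8);c[:280]=a;c[280:600,:320]=cv2.resize(b,(320,320),interpolation=cv2.INTER_CUBIC);c[280:600,320:]=cv2.resize(r.get_image("scene")[150:260,310:420,::-1],(320,320),interpolation=cv2.INTER_CUBIC);cv2.imwrite("pics/e.png",c)
E
```

```text
16.8667 [ -0.2 -82.2 187.3] [ 1.21187904 -0.06124514  0.55543837]
```

View pics/e.png

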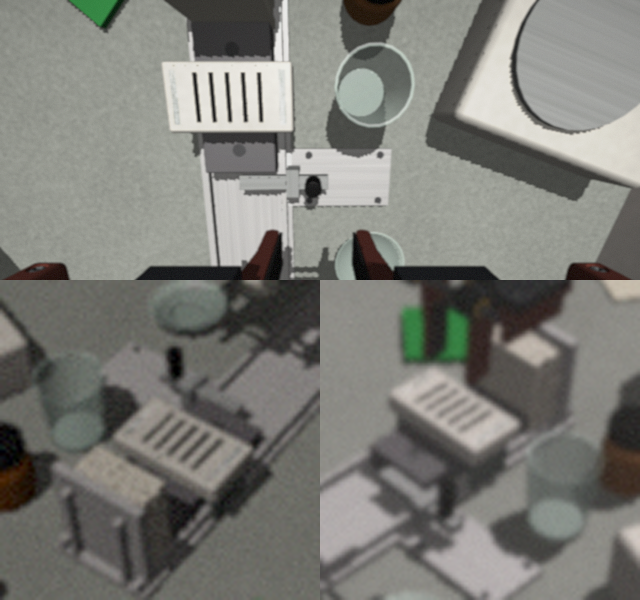

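Count 12. The bolt is shut across the channel (tip at col 240) directly behind the bar's rear edge (row 172), the plates stand upright, and the bystanders haven't moved. Handing in.

```bash
python3 -c "
from plant import r
print(r.sign_off())"
```

```text
the job is handed in; nothing more can be done
None
```

I drew the bolt out, pushed the bar home so all four plates stand upright against the backstop, then shut the bolt behind it and handed in at about 17 s. No verdict came back.

**Last checks:**
- **Bolt:** it drew out until it met 22 N at its stop. It shut again over 60.1 mm and met 8 N at its stop, with the knob at rack y = -79.6 (expected -80).
- **Bar:** it stopped hard at 31 N with the finger fronts at about rack x = 10, which is the home position. The final picture shows the bolt across the channel just behind it.
- **Plates and bystanders:** I judged these by eye only. The plates look upright and tight, the bystanders look unmoved, and the gripper is about 100 mm clear of everything. I measured no plate angles.

**What disagreed:**
- **Fingertips:** they turned out to be about 25 mm higher than the reported tool position. My first grasp of the knob closed above it. I noticed from the gripper opening and a close-up, then went lower and the second grasp held.
- **Rack position:** the fixed-camera and wrist-camera estimates differed by about 2–5 mm. The contacts later matched the one I used to within about 1 mm.

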